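# Set the lamp dial, then hold the light-box shutter half open

### The arm

A 7-joint arm with a two-finger parallel gripper is mounted at the origin on the work surface. World frame = base frame: x ahead of the robot, y to its left, z up, the work surface at z = 0. Lengths are in m, angles in rad, forces in N, time in s.
With the tool pointing down it reaches from about 0.425 to 0.875 m from the base axis. Payload 8.4 kg.
Tool frame: the origin (TCP) lies between the finger pads; the fingertips stand 11 mm ahead of it and the grasp point (between the pads) lies 8 mm behind it; z points along the fingers, y is the line along which they close (so a half turn about z gives the same grasp; the last joint's range is limited). The gripper opens to 87 mm and grips with 3 to 60 N. Pads are 19 mm wide; open, the fingers measure 117 mm over their backs; the gripper's body (75 mm by 190 mm) begins 51 mm behind the grasp point.
Start: joints at [-1.398, 0.333, 0.04, 1.465, -0.013, 1.343, -0.059], TCP at [0.175, 0.626, 0.234] pointing down, gripper open.
Joint ranges: [-2.58, 2.58], [-0.38, 2.09], [-1.3, 1.39], [0.25, 2.4], [-1.5, 4.64], [0.08, 2.09], [-2.65, 2.65]. Speed limits (rad/s): [2.22, 2.22, 2.79, 2.79, 3.14, 3.14, 3.14].

### API

Orientations are given as a unit quaternion [x, y, z, w].
In Python, from station import manip gives the robot as it stands.
- The arm moves only by the tool carry_out, never from a script. Its argument "increments" is one flat list of numbers, 6 for each row, row after row: the shift along the tool's x, y, z in m, then the turn, a rotation vector about the tool's x, y, z in degrees. A call has 1 to 12 rows; each row is the pose to reach, as a shift and turn from the pose commanded when the call began, along the tool's axes at that moment; what a row does not reach only later rows make up. A row lasts 1/10 s, in which the tool goes at most 50 mm and 8.59 degrees, less where a joint would pass 70% of its speed; a pose out of reach is approached as far as the arm can. A call with a gripper value outside its range is refused whole. "grip" is the finger opening in m, from 0 to 0.087, set as the call begins (left out, the last holds). The fingers move at their own pace and stop on an object; "force" is the grip in N (left out, the last holds). Time passes only in rows, so rows that repeat a pose let the fingers close. It gives the time, the measured TCP pose, the force, the opening and the grip force at its end, in the units of the state.
- manip.read_state(): the state, without advancing time (a new reading comes with each control period).
- manip.read_camera(name): name is "scene" or "side" or "wrist"; returns a dict with "pixels" (420x560x3 uint8, red, green, blue), "mtx" (3x3 intrinsics, pixels), "k1" (the pictures are not rectified: a ray, as slopes to the right and down, at radius r is drawn at 1 + k1 r^2 times it, then the intrinsics apply), "position" and "rotation" of the camera in the world; the wrist camera has in their place "hand_eye" (4x4, takes a point from camera to tool coordinates, whose origin is the TCP and whose axes are the flange's). Camera axes: x right, y down, z forward; pixel columns grow to the right and rows downward; lengths in m; the calibration is good to about 2 mm. A picture is of the moment at which its call begins: read the wrist's pose just before it. There is no depth.
- manip.job_done(): hands the job in; it is judged then, once.
The state is a dict: "clock": time; "joints": joint angles; "joint_velocities": joint speeds; "tau": joint torques, N m; "tcp_pos": TCP position; "eef_rot": TCP orientation; "force": force on the tool from outside, world axes, zero at the start; "wrist_torque": the same for the moment, N m; "gripper_width": opening from 0.0 (shut) to 1.0 (fully open); "grip_force": force on a finger pad.
Only numpy, scipy, OpenCV 4.12 (cv2) and the standard library are available. Lean on these libraries where they do the work, as an engineer would, in place of code of your own. Each camera call takes 0.05 s, during which the arm holds its last target. There are 200 camera calls.

### The job

With the shutter left shut, turn the dial on the blue lamp driver until its white pointer line points at the red mark on the white ring around it. Then slide the light box's sprung shutter half open by its orange tab (orange pointer at the green line, midway between the two black lines) and keep holding it there: it springs shut if let go, so the program finishes while the gripper still holds the tab at half travel. Leave the multimeter, solder spool, yellow tray and screwdriver where they are.

Things in the scene. Friction and masses are not known exactly. Their poses are not given: they have to be found in the camera images.
- driver: Fixed blue lamp driver, box 170 (x) x 150 (y) x 75 mm high, origin at the centre of its underside. The dial's axis passes 20 mm from its centre, towards its -x. Sits to the left or right of the robot's centre line.
- dial_center (a point): Point on the dial's upright axis, 24 mm above the driver's top, a good grip height. The black dial: a round skirt 50 mm across and 8 mm high, on it a bar 44 mm long (along this point's x) and 14 mm thick, its top 37 mm above the driver's top. x points along the bar to its pointer end, z up; it turns with the dial.
- dial_pointer (a point): Pointer end of the dial's bar (white line on top and down the end), 22 mm out from dial_center along the bar, at the same height.
- set_mark (a point): Red mark (14 x 7 mm) on the flat white ring round the dial, 34 mm from the dial's axis, 3 mm above the driver's top. Its x axis points outward from the dial's axis through the mark. The ring is fixed during a run. The dial is set when the pointer direction and this direction agree, seen from above.
- dial (a joint): Angle of the dial, rad; grows clockwise seen from above. It turns from -2.4 to 2.4 with a drag of 0.04 N m and stays where it is left. At the start the pointer stands 0.5 to 1.6 rad anticlockwise of the mark.
- lightbox: Fixed grey light box, 130 (x) x 200 (y) x 50 mm high, origin at the centre of its underside. The shutter plate slides on its flat top along its y, between two guide rails that rise 6 mm over the top, 33 to 40 mm either side of the centre line. On the far (+x) side two black lines mark shut and fully open, a green line half.
- tab (a point): Centre of the upright orange tab on the shutter, 77.5 mm above the table; it moves with the shutter. The tab is 36 mm wide (its x), 12 mm thick (its y, the slide direction) and stands clear from 54 to 100 mm above the table. The shutter opens along this point's +y (level).
- shutter (a joint): Opening of the shutter, m: 0 shut (at the start), 0.060 fully open, 0.030 half travel. A spring pushes it shut with about 3.6 N at 0, 7.2 N at half and 10.8 N fully open, plus 0.4 N of friction.
- multimeter: Loose green multimeter, 90 x 180 x 36 mm, origin at the centre of its underside. Bystander.
- spool: Loose blue solder spool standing up, 60 mm across, 46 mm high, origin at the centre of its underside. Bystander.
- tray: Loose yellow parts tray, 90 x 130 x 35 mm, origin at the centre of its underside. Bystander.
- screwdriver: Loose screwdriver with a red handle, lying down. Bystander.

How it is judged:
On the way, in this order (a step that is already met when the one before it is completed fails the run):
1. the dial points at the red mark, the shutter still shut (angle between the x axis of dial_center and the x axis of set_mark, either way round below 0.14 rad and horizontal distance between dial_pointer and set_mark below 0.02 m and value of joint shutter below 0.006 m), for 0.2 s.
2. the shutter is held half open by its tab (value of joint shutter between 0.025 and 0.035 m and contact force between the fingers and shutter above 2 N), for 0.3 s.
At the end, for the whole second after the job is handed in: The fingers still hold the tab with the shutter at rest at half travel (30 mm, 5 mm either way), the dial's pointer is within 0.14 rad (8 degrees) of the red mark, and the bystanders are within 30 mm of where they were (all of step 2 and velocity of joint shutter between -0.01 and 0.01 m/s and angle between the x axis of dial_center and the x axis of set_mark, either way round below 0.14 rad and horizontal distance between dial_pointer and set_mark below 0.02 m and distance of each of multimeter, spool, tray, screwdriver from where it was at the start of the episode below 0.03 m); the arm keeps its last pose, push and grip.
It fails at once if a bystander is pushed away (distance of any of multimeter, spool, tray, screwdriver from where it was at the start of the episode above 0.03 m).
It also fails if it takes over 58 s, if anything falls off the work surface, if the arm or the gripper's body presses on something with over 40 N, if the wrist force passes 120 N, or if a joint passes its speed limit or range.

## Working session

There is one attempt and no reset: what is moved stays moved. The work goes in short steps, Python scripts to look and compute and a tool call to move; the robot and the scene stay as the last step left them, time stands still between calls to the robot, and variables do not carry over. Pictures are saved under pics/ and viewed, at most 10 in all, crops included, and the job is handed in when it is done.

Besides the shell and the picture viewer there is one more tool, called after "Call:" as a command line: name --argument value ..., lists and objects as JSON in quotes. carry_out: Moves the arm, as the interface text tells. Its arguments: {"type":"object","properties":{"increments":{"type":"array"},"grip":{"type":"number"},"force":{"type":"number"}},"required":["increments"]}

```bash
mkdir -p pics
cat > h.py <<'E'
import numpy as np, cv2
from scipy.spatial.transform import Rotation as R
from station import manip
def cam(n):
    s=manip.read_state(); c=manip.read_camera(n)
    if n=="wrist":
        T=np.eye(4);T[:3,:3]=R.from_quat(s["eef_rot"]).as_matrix();T[:3,3]=s["tcp_pos"]
        T=T@np.array(c["hand_eye"]);c["position"]=T[:3,3];c["rotation"]=T[:3,:3]
    c["rotation"]=np.array(c["rotation"]);c["position"]=np.array(c["position"])
    return c
def ray(c,u,v):
    K=np.array(c["mtx"]);p=np.linalg.inv(K)@[u,v,1];d=p[:2];m=d.copy()
    for _ in range(20): m=d/(1+c["k1"]*(m@m))
    return c["rotation"]@np.array([m[0],m[1],1])
def onz(c,u,v,z):
    d=ray(c,u,v);return c["position"]+d*(z-c["position"][2])/d[2]
def save(c,f): cv2.imwrite("pics/"+f,c["pixels"][:,:,::-1])
def blobs(c,lo,hi,amin=20):
    h=cv2.cvtColor(np.ascontiguousarray(c["pixels"]),cv2.COLOR_RGB2HSV)
    n,l,s,ce=cv2.connectedComponentsWithStats(cv2.inRange(h,np.array(lo),np.array(hi)))
    return [(ce[i].round(1).tolist(),s[i].tolist()) for i in range(1,n) if s[i][4]>=amin]
E
python3 - <<'E'
from h import *
for n in ("scene","side","wrist"):
    c=cam(n);save(c,n+"0.png");print(n,c["position"].round(3),c["rotation"].round(2).tolist())
s=manip.read_state();print(s)
E
```

```text
scene [ 1.059 -0.151  0.675] [0.74, 0.58, -0.22, -0.27]
side [ 0.267 -0.908  1.031] [0.91, -0.16, 0.06, -0.38]
wrist [0.099 0.646 0.384] [[0.27, 0.92, 0.27], [0.96, -0.26, -0.08], [-0.0, 0.28, -0.96]]
{'clock': 0.15, 'joints': array([-1.39821698,  0.33375428,  0.03988882,  1.46605208, -0.01340544,
        1.34329051, -0.0584876 ]), 'joint_velocities': array([ 0.0001997 , -0.00170421,  0.00069444, -0.00365598, -0.00098731,
        0.00033405,  0.00070891]), 'tau': array([ 1.97372647e-03, -6.56845737e+01,  1.33670256e+00, -4.04109120e+01,
       -5.96053409e-02,  4.14863904e-02,  8.47276851e-05]), 'tcp_pos': array([0.17442444, 0.6258041 , 0.23286797]), 'eef_rot': array([ 1.35480424e-01,  9.90779830e-01, -6.17514450e-04, -4.39101076e-05]), 'force': array([-0.07387934,  0.21010713,  0.31003124]), 'wrist_torque': array([0.02907279, 0.03451737, 0.00010411]), 'grip_force': 0.0, 'gripper_width': 1.001199917587549}
```

```bash
sed -i 's/c\["rotation"\]=np.array(c\["rotation"\]);/r=np.array(c["rotation"]);c["rotation"]=R.from_quat(r).as_matrix() if r.size==4 else r;/' h.py
```

```text
(no output)
```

View pics/scene0.png

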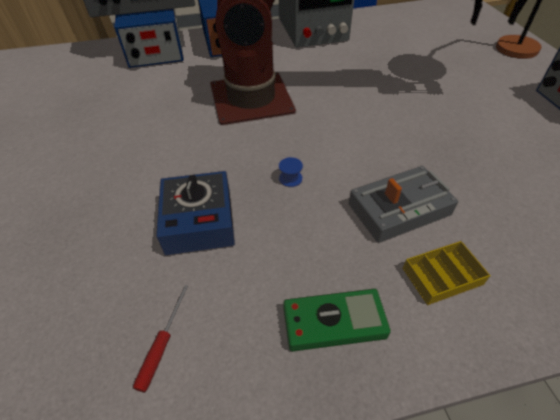

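View pics/side0.png

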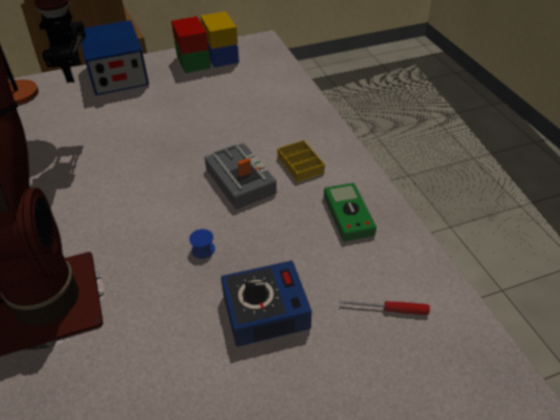

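Scene: driver with dial at (192,193), light box with orange tab at (393,190), spool (290,172), tray (446,271). Side: dial (256,293), red mark near (262,306), tab (245,168). Now zoom and measure.

Run:
```python
from h import *
cs={n:cam(n) for n in("scene","side")}
def tri(u1,u2):
    a,b=cs["scene"],cs["side"];d1=ray(a,*u1);d2=ray(b,*u2)
    t=np.linalg.lstsq(np.c_[d1,-d2],b["position"]-a["position"],rcond=None)[0]
    p,q=a["position"]+d1*t[0],b["position"]+d2*t[1];return ((p+q)/2).round(4),np.linalg.norm(p-q).round(4)
o={}
for n,c in cs.items():
    o[n]=blobs(c,(3,150,120),(14,255,255),15); print(n,"orange/red",o[n])
    print(" spool",[ (b[0],b[1][4]) for b in blobs(c,(105,150,60),(130,255,255),60)])
print(onz(cs["scene"],192,193,.078),onz(cs["side"],256,293,.078), tri((192,193),(256,293)))
print("tab",tri((393,190),(245,168)))
cr=lambda n,x,y:cv2.resize(cs[n]["pixels"][y:y+110,x:x+130,::-1],None,fx=3,fy=2.7,interpolation=cv2.INTER_CUBIC)
cr=lambda n,x,y:cv2.resize(cs[n]["pixels"][y:y+100,x:x+130,::-1],(390,300),interpolation=cv2.INTER_CUBIC)
cv2.imwrite("pics/z.png",np.vstack([np.hstack([cr("scene",135,155),cr("scene",340,150)]),np.hstack([cr("side",200,250),cr("side",180,130)])]))
```

```text
scene orange/red [([395.3, 183.8], [390, 179, 11, 11, 42])]
 spool [([208.3, 7.5], 263), ([363.7, 2.7], 138), ([144.2, 18.8], 632), ([291.3, 169.1], 351), ([195.0, 221.5], 967)]
side orange/red [([243.3, 160.8], [239, 159, 10, 5, 26])]
 spool [([109.4, 39.7], 1545), ([201.7, 239.3], 344), ([277.8, 296.6], 1189)]
[ 0.44859085 -0.21011164  0.078     ] [ 0.44848016 -0.20801028  0.078     ] (array([ 0.4487, -0.2095,  0.0788]), np.float64(0.0016))
tab (array([0.5524, 0.2088, 0.0768]), np.float64(0.0059))
```

View pics/z.png

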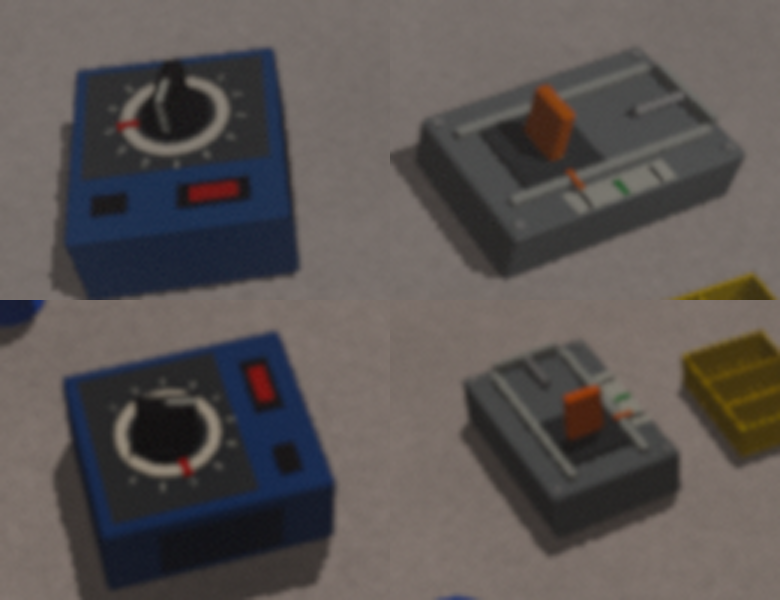

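```bash
cat >> h.py <<'E'
def ang(a,b): return np.degrees(np.arctan2(b[1]-a[1],b[0]-a[0])).round(1)
def rows(p0,q0,wps):
    "wps: world (x,y,z,yaw of tool y axis deg) -> flat increments, tool pointing down"
    R0=R.from_quat(q0);out=[]
    for x,y,z,yaw in wps:
        t=np.radians(yaw);ty=np.array([np.cos(t),np.sin(t),0]);tz=np.array([0,0,-1.]);tx=np.cross(ty,tz)
        R1=R.from_matrix(np.c_[tx,ty,tz]);d=R0.inv().apply(np.array([x,y,z])-p0)
        rv=np.degrees((R0.inv()*R1).as_rotvec());out.append(d.round(3).tolist()+rv.round(1).tolist())
    return out
E
python3 - <<'E'
from h import *
a,b=cam("scene"),cam("side")
A=lambda x,y,z,r:onz(a,135+(r==1)*205+x/3-(r==1)*130,(155 if r==0 else 150)+y/3,z)
B=lambda x,y,z,r:onz(b,(200 if r==0 else 180-130)+x/3,(250 if r==0 else 130)+(y-300)/3,z)
ca,cb=A(176,114,.078,0),B(167,432,.078,0);print("ring c",ca,cb)
print("mark",ang(ca,A(128,126,.078,0)),ang(cb,B(185,467,.078,0)))
print("line",ang(A(170,70,.112,0),A(159,98,.112,0)),ang(B(170,402,.112,0),B(197,403,.112,0)), A(159,98,.112,0),B(197,403,.112,0))
print("driver edges",ang(A(78,72,.075,0),A(66,246,.075,0)),ang(B(66,380,.075,0),B(275,333,.075,0)))
print("rails",ang(A(459,133,.056,1),A(650,68,.056,1)),ang(A(514,199,.056,1),A(708,127,.056,1)),ang(B(575,472,.056,1),B(494,375,.056,1)),ang(B(643,446,.056,1),B(562,350,.056,1)))
print("railmid ",(A(459,133,.056,1)+A(650,68,.056,1)+A(514,199,.056,1)+A(708,127,.056,1))/4,(B(575,472,.056,1)+B(494,375,.056,1)+B(643,446,.056,1)+B(562,350,.056,1))/4)
print("tab top c",A(544,90,.1,1),B(583,393,.1,1))
s=manip.read_state();print(s["tcp_pos"],s["eef_rot"])
w=[]
for k in range(1,25):
    f=k/24;th=np.radians(74.4+f*(-25-74.4));r=.65+f*(.495-.65);w.append((r*np.cos(th),r*np.sin(th),.235+.02*f,np.degrees(th)))
r=rows(s["tcp_pos"],s["eef_rot"],w);print(r[:12]);print(r[12:])
E
```

```text
ring c [ 0.44951119 -0.20661938  0.078     ] [ 0.44696418 -0.2103063   0.078     ]
mark -84.6 -86.1
line -20.8 -23.5 [ 0.46583613 -0.21330765  0.112     ] [ 0.46829216 -0.21860777  0.112     ]
driver edges -5.0 -4.5
rails 99.3 99.9 101.1 99.6
railmid  [0.54832327 0.24502922 0.056     ] [0.54583073 0.24145688 0.056     ]
tab top c [0.54124233 0.20693736 0.1       ] [0.55285026 0.20602534 0.1       ]
[0.17446871 0.626013   0.23332108] [ 1.35476172e-01  9.90780580e-01 -2.21570808e-04 -2.07036106e-05]
[[-0.047, -0.008, -0.003, -0.0, 0.0, 4.2], [-0.092, -0.019, -0.003, -0.0, 0.0, 8.3], [-0.136, -0.034, -0.004, -0.0, 0.0, 12.5], [-0.178, -0.052, -0.005, -0.0, 0.0, 16.6], [-0.219, -0.072, -0.006, -0.0, 0.0, 20.7], [-0.257, -0.095, -0.007, -0.0, 0.0, 24.9], [-0.293, -0.121, -0.007, -0.0, 0.0, 29.0], [-0.327, -0.149, -0.008, -0.0, 0.0, 33.2], [-0.359, -0.179, -0.009, -0.0, 0.0, 37.3], [-0.387, -0.211, -0.01, -0.0, 0.0, 41.4], [-0.414, -0.245, -0.011, -0.0, 0.0, 45.6], [-0.437, -0.28, -0.012, -0.0, 0.0, 49.7]]
[[-0.457, -0.316, -0.012, -0.0, 0.0, 53.9], [-0.475, -0.353, -0.013, -0.0, 0.0, 58.0], [-0.489, -0.392, -0.014, -0.0, 0.0, 62.2], [-0.501, -0.43, -0.015, -0.0, 0.0, 66.3], [-0.509, -0.469, -0.016, -0.0, 0.0, 70.4], [-0.515, -0.508, -0.016, -0.0, 0.0, 74.6], [-0.517, -0.547, -0.017, -0.0, 0.0, 78.7], [-0.517, -0.585, -0.018, -0.0, 0.0, 82.9], [-0.514, -0.623, -0.019, -0.0, 0.0, 87.0], [-0.508, -0.66, -0.02, -0.0, 0.0, 91.1], [-0.499, -0.696, -0.021, -0.0, 0.0, 95.3], [-0.488, -0.731, -0.021, -0.0, 0.0, 99.4]]
```

Run:
```python
from h import *
s=manip.read_state()
w=[]
for k in range(1,25):
    f=k/24;th=np.radians(74.4+f*(-25-74.4));r=.65+f*(.495-.65);w.append((r*np.cos(th),r*np.sin(th),.235,74.4-6.4*f))
for i in(0,12):
    r=rows(s["tcp_pos"],s["eef_rot"],w[i:i+12]) if i==0 else rows(np.array(w[11][:3]),R.from_matrix(np.c_[[-np.sin(np.radians(w[11][3])),np.cos(np.radians(w[11][3])),0],[np.cos(np.radians(w[11][3])),np.sin(np.radians(w[11][3])),0],[0,0,-1]]).as_quat(),w[12:])
    print(str(sum(r,[])))
```

```text
[-0.047, -0.008, -0.002, -0.0, 0.0, 0.3, -0.092, -0.019, -0.002, -0.0, 0.0, 0.6, -0.136, -0.034, -0.002, -0.0, 0.0, 0.8, -0.178, -0.052, -0.002, -0.0, 0.0, 1.1, -0.219, -0.072, -0.002, -0.0, 0.0, 1.4, -0.257, -0.095, -0.002, -0.0, 0.0, 1.6, -0.293, -0.121, -0.002, -0.0, 0.0, 1.9, -0.327, -0.149, -0.002, -0.0, 0.0, 2.2, -0.359, -0.179, -0.002, -0.0, 0.0, 2.4, -0.387, -0.211, -0.002, -0.0, 0.0, 2.7, -0.414, -0.245, -0.002, -0.0, 0.0, 3.0, -0.437, -0.28, -0.002, -0.0, 0.0, 3.2]
[-0.022, -0.035, 0.0, 0.0, 0.0, 0.3, -0.042, -0.071, 0.0, 0.0, 0.0, 0.5, -0.058, -0.109, 0.0, 0.0, 0.0, 0.8, -0.072, -0.146, 0.0, 0.0, 0.0, 1.1, -0.083, -0.185, 0.0, 0.0, 0.0, 1.3, -0.09, -0.223, 0.0, 0.0, 0.0, 1.6, -0.095, -0.262, 0.0, 0.0, 0.0, 1.9, -0.097, -0.3, 0.0, 0.0, 0.0, 2.1, -0.096, -0.338, 0.0, 0.0, 0.0, 2.4, -0.092, -0.376, 0.0, 0.0, 0.0, 2.7, -0.086, -0.412, 0.0, 0.0, 0.0, 2.9, -0.077, -0.448, 0.0, 0.0, 0.0, 3.2]
```

Call:
carry_out --increments '[-0.047,-0.008,-0.002,0,0,0.3,-0.092,-0.019,-0.002,0,0,0.6,-0.136,-0.034,-0.002,0,0,0.8,-0.178,-0.052,-0.002,0,0,1.1,-0.219,-0.072,-0.002,0,0,1.4,-0.257,-0.095,-0.002,0,0,1.6,-0.293,-0.121,-0.002,0,0,1.9,-0.327,-0.149,-0.002,0,0,2.2,-0.359,-0.179,-0.002,0,0,2.4,-0.387,-0.211,-0.002,0,0,2.7,-0.414,-0.245,-0.002,0,0,3.0,-0.437,-0.28,-0.002,0,0,3.2]'

```text
clock: 1.55
tcp_pos: [0.5211, 0.2372, 0.2356]
eef_rot: [0.163, 0.987, 0.0, 0.0]
force: [1.4, -0.3, 0.2]
gripper_width: 0.998
grip_force: 0.0
```

Call:
carry_out --increments '[-0.022,-0.035,0,0,0,0.3,-0.042,-0.071,0,0,0,0.5,-0.058,-0.109,0,0,0,0.8,-0.072,-0.146,0,0,0,1.1,-0.083,-0.185,0,0,0,1.3,-0.09,-0.223,0,0,0,1.6,-0.095,-0.262,0,0,0,1.9,-0.097,-0.3,0,0,0,2.1,-0.096,-0.338,0,0,0,2.4,-0.092,-0.376,0,0,0,2.7,-0.086,-0.412,0,0,0,2.9,-0.077,-0.448,0,0,0,3.2]'

```text
clock: 2.75
tcp_pos: [0.4483, -0.2113, 0.2357]
eef_rot: [0.191, 0.982, 0.0, 0.0]
force: [0.0, -1.1, 0.2]
gripper_width: 1.0
grip_force: 0.0
```

Run:
```python
from h import *
c=cam("wrist");save(c,"w1.png")
print(blobs(c,(0,150,80),(8,255,255),20),blobs(c,(172,150,80),(180,255,255),20))
print(blobs(c,(0,0,130),(180,60,255),40))
```

```text
[([248.0, 215.5], [240, 209, 17, 13, 119]), ([330.6, 267.2], [313, 257, 36, 21, 437])] []
[([292.8, 133.1], [0, 0, 560, 299, 110250]), ([68.2, 115.3], [54, 93, 29, 46, 399]), ([284.3, 198.3], [240, 157, 86, 84, 2229]), ([345.0, 293.1], [308, 283, 60, 16, 505]), ([264.9, 351.3], [144, 330, 264, 49, 8998])]
```

View pics/w1.png

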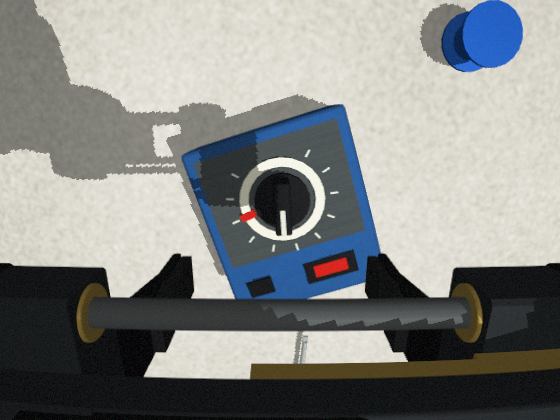

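The wrist view shows the ring around (283,199), the white pointer line running down to (283,236), the red mark at (248,215).

Run:
```python
from h import *
c=cam("wrist")
g=cv2.cvtColor(np.ascontiguousarray(c["pixels"]),cv2.COLOR_RGB2HSV)
m=cv2.inRange(g,np.array((0,0,90)),np.array((180,70,255)));m[:150]=0;m[250:]=0;m[:,:232]=0;m[:,335:]=0
n,l,s,ce=cv2.connectedComponentsWithStats(m);i=max(range(1,n),key=lambda k:s[k][4])
e=cv2.fitEllipse(cv2.convexHull(np.argwhere(l==i)[:,::-1].astype(np.int32)));print(e)
o=onz(c,*e[0],.078);k=onz(c,248,215.5,.078);print(o,ang(o,k),np.linalg.norm(k-o))
# pointer line on top: bright pixels inside the dial
q=[(x,y) for y in range(195,226) for x in range(274,294) if g[y,x,2]>140 and g[y,x,1]<70]
q=np.array([onz(c,x,y,.112)[:2] for x,y in q]);print(len(q),q.mean(0),np.ptp(q,axis=0))
d=np.linalg.svd(q-q.mean(0))[2][0];print(np.degrees(np.arctan2(d[1],d[0])),ang(o,q.mean(0)))
print([int(g[y,283,2]) for y in range(190,245,2)])
```

```text
((293.3974304199219, 195.47750854492188), (83.95442199707031, 100.42899322509766), 42.831851959228516)
[ 0.44395408 -0.20383549  0.078     ] -88.0 0.0449413242166244
68 [ 0.45294476 -0.21083178] [0.01141743 0.00643778]
-20.342867456544116 -37.9
[35, 26, 25, 26, 30, 25, 23, 24, 23, 25, 26, 22, 21, 18, 20, 21, 17, 24, 30, 35, 71, 124, 235, 245, 245, 239, 87, 85]
```

Run:
```python
from h import *
c=cam("wrist")
g=cv2.cvtColor(np.ascontiguousarray(c["pixels"]),cv2.COLOR_RGB2HSV)
m=cv2.inRange(g,np.array((0,0,150)),np.array((180,70,255)));m[:150]=0;m[250:]=0;m[:,:232]=0;m[:,335:]=0
n,l,s,ce=cv2.connectedComponentsWithStats(m);i=max(range(1,n),key=lambda k:s[k][4])
P=np.argwhere(l==i)[:,::-1]; H=cv2.convexHull(P.astype(np.int32))[:,0]
W=np.array([onz(c,x,y,.078)[:2] for x,y in H])
# algebraic circle fit, twice with outlier drop
for _ in range(3):
    A=np.c_[2*W,np.ones(len(W))];x=np.linalg.lstsq(A,(W**2).sum(1),rcond=None)[0];r=np.sqrt(x[2]+x[:2]@x[:2])
    d=abs(np.linalg.norm(W-x[:2],axis=1)-r);print(x[:2],r,d.max(),len(W));W=W[d<np.percentile(d,85)]
k=onz(c,248,215.5,.078);print(ang(x,k),np.linalg.norm(k[:2]-x[:2]))
s=manip.read_state();t=rows(s["tcp_pos"],s["eef_rot"],[(x[0],x[1],.1,69)]);print(t,s["tcp_pos"],s["eef_rot"])
```

```text
[ 0.44769001 -0.20862163] 0.03816095448599086 0.0005532663060152931 37
[ 0.44759751 -0.208704  ] 0.03824482222910561 0.00020716191805740525 31
[ 0.4475684  -0.20873027] 0.038243548277535934 0.00013341947796025738 26
-90.3 0.03741867260577831
[[0.002, 0.003, 0.136, 0.0, 0.0, -1.2]] [ 0.44778609 -0.21205935  0.23593723] [1.92861030e-01 9.81225947e-01 2.69176296e-04 4.38389305e-04]
```

Call:
carry_out --increments '[0.002,0.003,0.04,0,0,-1,0.002,0.003,0.08,0,0,-1,0.002,0.003,0.11,0,0,-1,0.002,0.003,0.128,0,0,-1,0.002,0.003,0.136,0,0,-1,0.002,0.003,0.136,0,0,-1,0.002,0.003,0.136,0,0,-1]'

```text
clock: 3.6
tcp_pos: [0.449, -0.2062, 0.1004]
eef_rot: [0.182, 0.983, -0.0, 0.0]
force: [1.2, 0.1, 1.0]
gripper_width: 1.0
grip_force: 0.0
```

Call:
carry_out --increments '[0,0,0,0,0,0,0,0,0,0,0,0,0,0,0,0,0,0,0,0,0,0,0,0,0,0,0,0,0,0,0,0,0,0,0,0,0,0,0,0,0,0,0,0,0,0,0,0]' --grip 0.005 --force 20

```text
clock: 4.4
tcp_pos: [0.4482, -0.2064, 0.0996]
eef_rot: [0.182, 0.983, -0.0, -0.0]
force: [-0.3, 0.4, -0.0]
gripper_width: 0.354
grip_force: 0.0
```

Call:
carry_out --increments '[0,-0.002,0,0,0,0,0,-0.002,0,0,0,0,0,-0.002,0,0,0,0,0,-0.002,0,0,0,0,0,-0.002,0,0,0,0,0,-0.002,0,0,0,0]'

```text
clock: 5.0
tcp_pos: [0.4475, -0.2083, 0.0996]
eef_rot: [0.182, 0.983, -0.0, 0.0]
force: [0.3, -0.9, -0.5]
gripper_width: 0.161
grip_force: 20.0
```

Call:
carry_out --increments '[0,0,0,0,0,7,0,0,0,0,0,14,0,0,0,0,0,21,0,0,0,0,0,28,0,0,0,0,0,35,0,0,0,0,0,42,0,0,0,0,0,49,0,0,0,0,0,56,0,0,0,0,0,62,0,0,0,0,0,66,0,0,0,0,0,66,0,0,0,0,0,66]'

```text
clock: 6.2
tcp_pos: [0.4477, -0.2082, 0.0996]
eef_rot: [0.687, 0.726, 0.0, 0.0]
force: [2.1, -0.7, -0.6]
gripper_width: 0.159
grip_force: 20.0
```

Run:
```python
from h import *
a,b,w=cam("scene"),cam("side"),cam("wrist")
cr=lambda c,x,y:cv2.resize(c["pixels"][y:y+75,x:x+100,::-1],(400,300),interpolation=cv2.INTER_CUBIC)
cv2.imwrite("pics/t.png",np.vstack([np.hstack([cr(a,145,155),cr(b,205,250)]),cv2.resize(w["pixels"][100:310,:,::-1],(800,300))]))
```

```text
(no output)
```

View pics/t.png

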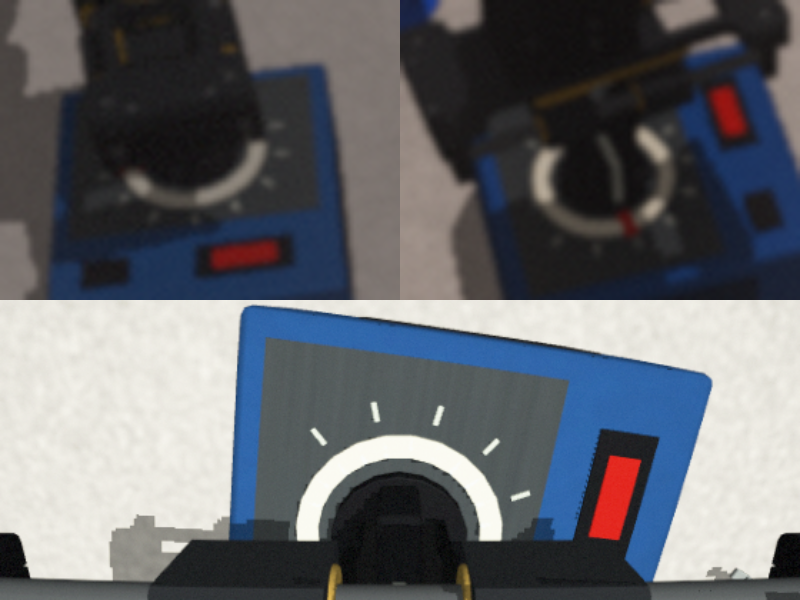

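The side view shows the pointer's end line running straight towards the red mark at (627,222). I'll release it and check from above.

Call:
carry_out --increments '[0,0,0,0,0,0,0,0,0,0,0,0,0,0,0,0,0,0,0,0,0,0,0,0,0,0,0,0,0,0,0,0,-0.02,0,0,0,0,0,-0.05,0,0,0,0,0,-0.09,0,0,0,0,0,-0.13,0,0,0,0,0,-0.13,0,0,0,0,0,-0.13,0,0,0]' --grip 0.06

```text
clock: 7.45
tcp_pos: [0.448, -0.2082, 0.2302]
eef_rot: [0.688, 0.726, 0.001, 0.001]
force: [-0.6, 0.2, -0.0]
gripper_width: 0.687
grip_force: 0.0
```

Run:
```python
from h import *
c=cam("wrist")
g=cv2.cvtColor(np.ascontiguousarray(c["pixels"]),cv2.COLOR_RGB2HSV)
print(blobs(c,(0,150,60),(8,255,255),20))
cv2.imwrite("pics/w2.png",cv2.resize(c["pixels"][140:260,200:360,::-1],(800,600),interpolation=cv2.INTER_CUBIC))
m=cv2.inRange(g,np.array((0,0,120)),np.array((180,70,255)));m[:130]=0;m[280:]=0
n,l,s,ce=cv2.connectedComponentsWithStats(m);print([(i,ce[i].round(),s[i].tolist()) for i in range(1,n) if s[i][4]>50])
```

```text
[([369.1, 187.1], [359, 169, 21, 38, 517]), ([278.6, 244.6], [275, 242, 8, 6, 45]), ([525.8, 278.8], [507, 267, 35, 25, 205])]
[(1, array([103., 199.]), [0, 130, 212, 150, 28957]), (2, array([476., 202.]), [377, 130, 183, 150, 23136]), (6, array([278., 199.]), [235, 160, 88, 85, 2291]), (10, array([278., 228.]), [276, 215, 6, 26, 156]), (16, array([243., 277.]), [220, 272, 68, 8, 266])]
```

View pics/w2.png

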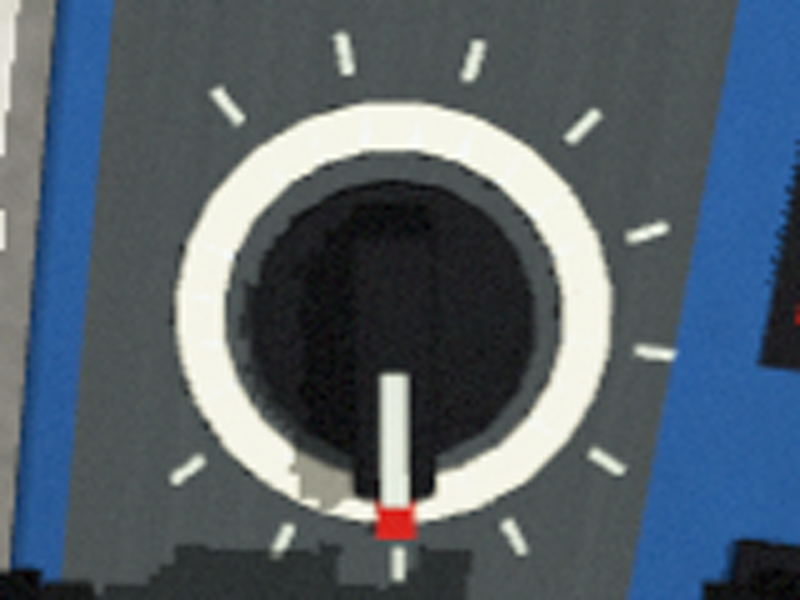

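Pointer and red mark are in line: line at x≈395, mark at x≈396. Next, the shutter tab.

Run:
```python
from h import *
s=manip.read_state();w=[]
for k in range(1,13):
    f=k/12;th=np.radians(-24.9+f*(20.4+24.9));r=.494+f*(.59-.494);w.append((r*np.cos(th),r*np.sin(th),.23,3.2+96.8*f))
print(sum(rows(s["tcp_pos"],s["eef_rot"],w),[]))
```

```text
[0.026, 0.022, -0.001, -0.0, -0.0, -8.2, 0.054, 0.042, -0.001, -0.0, -0.0, -16.3, 0.083, 0.061, -0.001, -0.0, -0.0, -24.4, 0.115, 0.077, -0.001, -0.0, -0.0, -32.4, 0.147, 0.092, -0.001, 0.0, -0.0, -40.5, 0.181, 0.104, -0.001, 0.0, -0.0, -48.6, 0.217, 0.114, -0.001, 0.0, -0.0, -56.6, 0.253, 0.122, -0.001, 0.0, -0.0, -64.7, 0.291, 0.127, -0.001, 0.0, -0.0, -72.8, 0.329, 0.13, -0.001, 0.0, -0.0, -80.8, 0.368, 0.13, -0.001, 0.0, -0.0, -88.9, 0.407, 0.127, -0.001, 0.0, -0.0, -97.0]
```

Call:
carry_out --increments '[0.026,0.022,0,0,0,-8.2,0.054,0.042,0,0,0,-16.3,0.083,0.061,0,0,0,-24.4,0.115,0.077,0,0,0,-32.4,0.147,0.092,0,0,0,-40.5,0.181,0.104,0,0,0,-48.6,0.217,0.114,0,0,0,-56.6,0.253,0.122,0,0,0,-64.7,0.291,0.127,0,0,0,-72.8,0.329,0.13,0,0,0,-80.8,0.368,0.13,0,0,0,-88.9,0.407,0.127,0,0,0,-97.0]'

```text
clock: 8.7
tcp_pos: [0.5521, 0.206, 0.2274]
eef_rot: [-0.09, 0.996, -0.001, -0.001]
force: [0.1, -0.6, -0.7]
gripper_width: 0.688
grip_force: 0.0
```

Call:
carry_out --increments '[0,0,0,0,0,0,0,0,0,0,0,0]'

```text
clock: 8.9
tcp_pos: [0.552, 0.2054, 0.2276]
eef_rot: [-0.088, 0.996, -0.001, -0.001]
force: [0.2, -0.9, -0.3]
gripper_width: 0.69
grip_force: 0.0
```

Run:
```python
from h import *
c=cam("wrist");save(c,"w3.png")
print(blobs(c,(4,150,60),(16,255,255),20))
s=manip.read_state();print(s["tcp_pos"],s["eef_rot"],s["joints"].round(2))
```

```text
[([284.5, 209.7], [278, 181, 15, 70, 781])]
[0.5525091  0.20396082 0.22808177] [-8.66091434e-02  9.96241455e-01 -8.36076640e-04 -1.05903832e-03] [-0.8   0.22  0.44  1.64 -0.1   1.3   1.4 ]
```

View pics/w3.png

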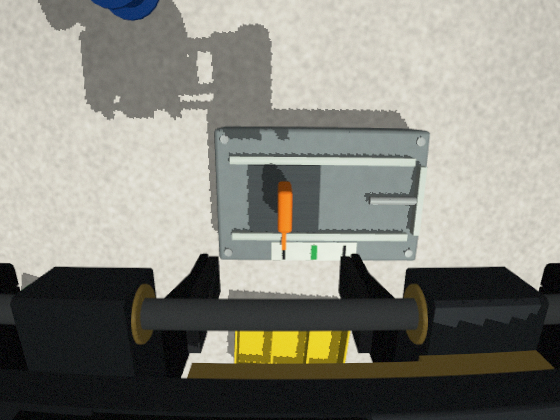

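The wrist view shows the tab at (285,182–233), shut and open lines at (284,254) and (344,250), the green line at (313,252), and the rails almost along the image rows.

Run:
```python
from h import *
c=cam("wrist")
h=cv2.cvtColor(np.ascontiguousarray(c["pixels"]),cv2.COLOR_RGB2HSV)
m=cv2.inRange(h,np.array((4,150,90)),np.array((16,255,255)));m[234:]=0
y,x=np.nonzero(m);print(x.min(),x.max(),y.min(),y.max())
for yy in (184,190,200,215,230): print(yy,np.nonzero(m[yy])[0][[0,-1]])
r1=(onz(c,230,159,.056),onz(c,415,163,.056));r2=(onz(c,233,236,.056),onz(c,407,237,.056))
print("rails",ang(*r1),ang(*r2),[p.round(4) for p in r1+r2])
t=[onz(c,285.3,193,.1),onz(c,285,232,.1)];print("tab top",t,np.linalg.norm(t[0]-t[1]))
l=[onz(c,284,254,.05),onz(c,313,252,.05),onz(c,344,250,.05)];print("lines",l,ang(l[0],l[2]),np.linalg.norm(l[0]-l[2]),"ptr",onz(c,284,241,.053))
```

```text
279 293 181 233
184 [280 291]
190 [280 293]
200 [279 293]
215 [280 293]
230 [280 292]
rails 98.9 99.6 [array([0.5239, 0.153 , 0.056 ]), array([0.4976, 0.3206, 0.056 ]), array([0.5968, 0.1659, 0.056 ]), array([0.5687, 0.3327, 0.056 ])]
tab top [array([0.53675963, 0.20560992, 0.1       ]), array([0.56935558, 0.2112366 , 0.1       ])] 0.03307802176187719
lines [array([0.60904963, 0.21811782, 0.05      ]), array([0.60196529, 0.24618172, 0.05      ]), array([0.59458522, 0.27623944, 0.05      ])] 104.0 0.05989442438191381 ptr [0.59437746 0.21544754 0.053     ]
```

Call:
carry_out --increments '[0,0.004,0.04,0,0,0.6,0,0.004,0.08,0,0,0.6,0,0.004,0.115,0,0,0.6,0,0.004,0.14,0,0,0.6,0,0.004,0.152,0,0,0.6,0,0.004,0.152,0,0,0.6,0,0.004,0.152,0,0,0.6]'

```text
clock: 9.7
tcp_pos: [0.553, 0.2084, 0.0786]
eef_rot: [-0.082, 0.997, 0.0, 0.001]
force: [0.3, 0.8, 0.4]
gripper_width: 0.689
grip_force: 0.0
```

Run:
```python
from h import *
s=manip.read_state();print(s["tcp_pos"],s["eef_rot"],s["force"],rows(s["tcp_pos"],s["eef_rot"],[(.5523,.2084,.076,99.3)]))
```

```text
[0.55299235 0.20837258 0.07863866] [-8.15113221e-02  9.96672258e-01  1.00913571e-04  5.51425769e-04] [0.31103456 0.77504783 0.40378929] [[0.001, 0.0, 0.003, 0.0, 0.1, 0.1]]
```

Positioned on the tab; close with 30 N.

Call:
carry_out --increments '[0,0,0.002,0,0,0,0,0,0.002,0,0,0,0,0,0.002,0,0,0,0,0,0.002,0,0,0,0,0,0.002,0,0,0,0,0,0.002,0,0,0,0,0,0.002,0,0,0,0,0,0.002,0,0,0,0,0,0.002,0,0,0,0,0,0.002,0,0,0,0,0,0.002,0,0,0,0,0,0.002,0,0,0]' --grip 0.004 --force 30

```text
clock: 10.9
tcp_pos: [0.552, 0.2097, 0.0756]
eef_rot: [-0.083, 0.997, 0.0, 0.0]
force: [-0.5, 5.3, -1.6]
gripper_width: 0.132
grip_force: 30.0
```

Run:
```python
from h import *
s=manip.read_state();print(s["tcp_pos"],s["eef_rot"],s["force"],s["gripper_width"],s["grip_force"])
```

```text
[0.55204581 0.20972721 0.07560153] [-8.25358620e-02  9.96588008e-01  4.16460595e-04  3.59406485e-05] [-0.46928285  5.28111591 -1.60451291] 0.1317778622602447 29.997710958123207
```

Call:
carry_out --increments '[0,0.004,0,0,0,0,0,0.01,0,0,0,0,0,0.016,0,0,0,0,0,0.022,0,0,0,0,0,0.027,0,0,0,0,0,0.031,0,0,0,0,0,0.031,0,0,0,0,0,0.031,0,0,0,0,0,0.031,0,0,0,0]'

```text
clock: 11.8
tcp_pos: [0.5475, 0.2366, 0.0756]
eef_rot: [-0.081, 0.997, -0.002, -0.0]
force: [-1.3, -6.0, 4.1]
gripper_width: 0.138
grip_force: 30.0
```

Run:
```python
from h import *
s=manip.read_state();print(s["tcp_pos"],s["force"],s["gripper_width"],s["grip_force"],np.linalg.norm(s["tcp_pos"][:2]-[.55205,.20973]))
a,b=cam("scene"),cam("side")
cr=lambda c,x,y:cv2.resize(c["pixels"][y:y+100,x:x+100,::-1],(400,400),interpolation=cv2.INTER_CUBIC)
cv2.imwrite("pics/f.png",np.hstack([cr(a,355,150),cr(b,205,120)]))
```

```text
[0.54749857 0.23663156 0.07555965] [-1.29253342 -6.02781709  4.10768778] 0.13758648579242824 30.005068690516055 0.02728386688373504
```

View pics/f.png

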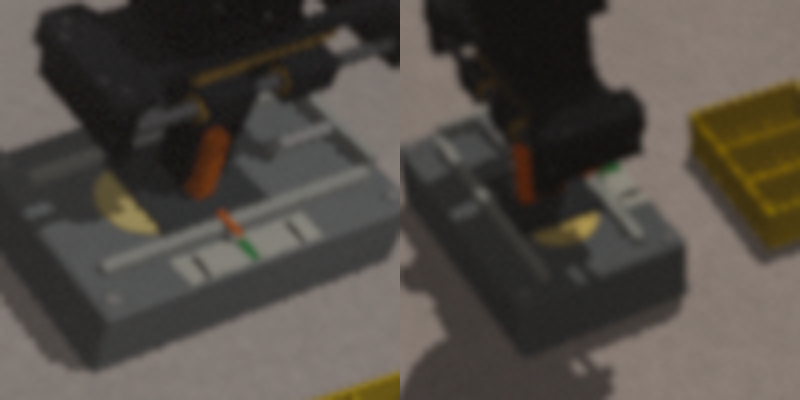

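The orange pointer is close to the green line. I'll measure its displacement.

Run:
```python
from h import *
c0=cv2.imread("pics/scene0.png")[:,:,::-1];c=cam("scene");P=[]
for im in(c0,c["pixels"]):
    h=cv2.cvtColor(np.ascontiguousarray(im),cv2.COLOR_RGB2HSV)
    m=cv2.inRange(h,np.array((2,110,60)),np.array((16,255,255)));m[:202]=0;m[222:]=0;m[:,:395]=0;m[:,430:]=0
    w=m/255.*h[:,:,1];y,x=np.nonzero(w);ww=w[y,x];u,v=(x@ww)/ww.sum(),(y@ww)/ww.sum();p=onz(c,u,v,.053);P.append(p);print(len(x),u,v,p)
d=P[1]-P[0];print(d,np.linalg.norm(d),ang(*P))
s=manip.read_state();print(s["tcp_pos"],s["force"])
```

```text
25 400.3856703050658 208.0954380072768 [0.58365543 0.21873533 0.053     ]
17 411.88645418326695 205.08884462151394 [0.58192451 0.24631383 0.053     ]
[-0.00173092  0.0275785   0.        ] 0.02763276767699102 93.6
[0.54749214 0.23658327 0.07555973] [-0.81846193 -7.12247189  3.79129469]
```

Call:
carry_out --increments '[0,0.001,0,0,0,0,0,0.002,0,0,0,0,0,0.002,0,0,0,0,0,0.002,0,0,0,0,0,0.002,0,0,0,0,0,0.002,0,0,0,0,0,0.002,0,0,0,0,0,0.002,0,0,0,0]'

```text
clock: 12.75
tcp_pos: [0.5472, 0.2385, 0.0756]
eef_rot: [-0.081, 0.997, -0.002, -0.0]
force: [-0.9, -7.0, 4.3]
gripper_width: 0.133
grip_force: 30.0
```

Run:
```python
from h import *
s=manip.read_state();print(s["tcp_pos"],s["force"],s["grip_force"],np.linalg.norm(s["tcp_pos"][:2]-[.55205,.20973]),abs(s["joint_velocities"]).max())
a=cam("scene")
cv2.imwrite("pics/g.png",cv2.resize(a["pixels"][180:240,375:455,::-1],(800,600),interpolation=cv2.INTER_CUBIC))
```

```text
[0.54718716 0.23845375 0.07558185] [-0.94279618 -7.00915397  4.29761682] 30.00587723683566 0.02913247289886107 0.0009907776811724043
```

View pics/g.png

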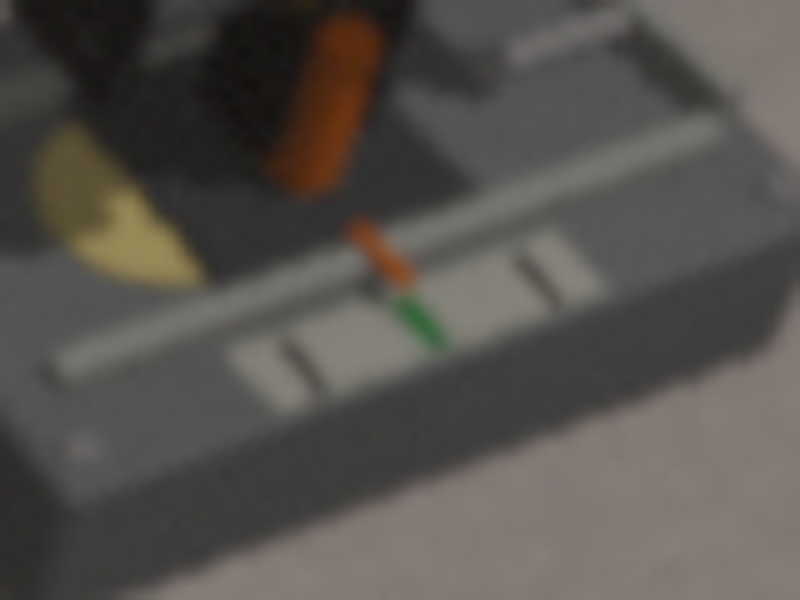

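The orange pointer, ending at (408,285), lines up with the green line at (400,300)–(440,345). The arm is at rest with 7 N on it, as expected at half travel. Handing in.

```bash
python3 -c "
from station import manip
print(manip.job_done())"
```

```text
the job is handed in; nothing more can be done
None
```

The job is handed in: the dial points at the red mark, and the gripper still holds the shutter at about half travel (29 mm measured, arm at rest); no verdict was returned.

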